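# Move the desk pens to the wooden rack in reverse order

## Robot

A 7-joint arm with a two-finger parallel gripper is mounted at the origin on a cart in front of the work surface, level with it; the furniture and walls round the work are solid. World frame = base frame: x ahead of the robot, y to its left, z up, the work surface at z = 0. Lengths are in m, angles in rad, forces in N, time in s.
With the tool pointing down it reaches from about 0.425 to 0.8 m from the base axis. Payload 8.3 kg.
Tool frame: the origin (TCP) lies at the centre of the arm's flange, where the gripper is bolted on; the fingertips stand 173 mm ahead of it and the grasp point (between the pads) lies 155 mm ahead of it (bot.tips_ahead is the distance from the TCP to the fingertips, in m); z points along the fingers, y is the line along which they close (so a half turn about z gives the same grasp; the last joint's range is limited). The gripper opens to 85 mm and grips with 20 to 120 N. Pads are 22 mm wide; open, the fingers measure 114 mm over their backs; the gripper's body (76 mm by 85 mm) begins 54 mm behind the grasp point. The pads swing forward as they close: fully open they stand 13 mm farther back than shut.
Start: joints at [1.202, 0.383, 0.016, 1.37, -0.006, 1.388, -0.046], TCP at [0.188, -0.596, 0.405] pointing down, gripper open.
Joint ranges: [-2.95, 2.95], [-0.25, 2.06], [-1.52, 1.56], [0.18, 2.33], [-1.44, 4.58], [0.02, 2.06], [-3.01, 3.01]. Speed limits (rad/s): [2.39, 2.39, 3.01, 3.01, 3.14, 3.14, 3.14].

## Interface

Orientations are given as a 3x3 rotation matrix whose columns are the frame's x, y, z axes.
In Python, from plant import bot, kinematics, status, cams, finder gives the robot as it stands. Calls block until the motion is done:
- bot.move_pose(position, orientation): joint-space move of the TCP to a pose.
- bot.servo_line(position, attitude=None, feed=0.15): straight line of the TCP; attitude=None keeps the orientation; feed is the mean speed in m/s.
- bot.move_j(angles): joint-space move.
- bot.open_gripper() and bot.grab(grip_force=None): open the fingers fully, or close them until they stop; grip_force is the grip in N (None keeps the last).
- bot.sleep(seconds).
- kinematics.ik(position, orientation): joint angles nearest the present ones, or None.
- status.get_state(): the state.
- cams.grab_frame(name): name is "scene" or "top" or "wrist"; returns the picture (480x640x3 uint8, red, green, blue); there is no depth.
- cams.camera_model(name): a dict with "mtx" (3x3 intrinsics, pixels), "T" (4x4, takes a point from camera to world coordinates). Camera axes: x right, y up, looking along -z (the intrinsics and any distortion apply to the point x, -y, -z); pixel columns grow to the right and rows downward; lengths in m; the calibration is good to about 2 mm. A picture is of the moment at which its call begins: read the wrist's pose just before it. camera_model takes no time and is no camera call; for the wrist camera it gives the pose at the moment of the call.
A pose or a line that the arm cannot do raises bot.IKError and nothing moves.
- bot.close_job(): hands the job in; it is judged then, once.
Trained networks look in the newest picture that a camera, given by its name, has taken for a name from the list of things; names that differ only in an ending like _2 or _b are one class to them, and where a whole thing is asked for, a point or a joint stands for the part that bears it (a point fixed in the world has none). Each returns a list of dicts, best first, with "score" (0 to 1); they miss things now and then, are a little off and sometimes report something else, mostly with a low value. They report only what shows in the picture. A call takes as long as a camera call.
- finder.spot_in(target, camera): "xyz" ([x, y, z] in m, in world coordinates, good to about 4 mm: the middle of the surface that is visible of it).
The state is a dict: "time": time; "joint_positions": joint angles; "qd": joint speeds; "joint_torque": joint torques, N m; "ee_pos": TCP position; "tcp_rot": TCP orientation; "ft_force": force on the tool from outside, world axes, zero at the start; "torque": the same for the moment, N m; "opening": opening from 0.0 (shut) to 1.0 (fully open); "grip_force": force on a finger pad.
Only numpy, scipy, OpenCV 4.12 (cv2) and the standard library are available. Lean on these libraries where they do the work, as an engineer would, in place of code of your own. Each camera call takes 0.05 s, during which the arm holds its last target. There are 200 camera calls.

## Task

Move the four pens from the coloured cradles on the grey box to the empty wooden pen rack, in reverse order: the pen that is leftmost on the box goes into the rightmost slot of the rack, the second from the left into the second slot from the right, and so on. Lay each pen flat in its slot, straight across both rails and centred lengthwise, one pen to a slot; either end may point forward.

Things in the scene. Friction and masses are not known exactly. Their poses are not given: they have to be found in the camera images.
- marker_red: Red marker pen, 148 mm long, 13 mm wide, 13 mm high. Origin under the middle of its length, which runs along its y; z up. Loose, about 25 g. Starts in the red cradle, lying across both posts (y axis along the cradle's x within 0.06 rad, up to 8 mm off centre), origin 76 mm above the desk.
- highlighter_yellow: Yellow highlighter with a black cap, 130 mm long, 16 mm wide, 13 mm high (flat underside 2 mm above its origin). Origin under the middle of its length, which runs along its y; z up. Loose, about 25 g. Starts in the yellow cradle, lying across both posts (y axis along the cradle's x within 0.06 rad, up to 8 mm off centre), origin 74 mm above the desk.
- pen_blue: Blue click pen, 142 mm long, 10 mm wide, 10 mm high; its body is centred 1 mm to -x of the origin. Origin under the middle of its length, which runs along its y; z up. Loose, about 25 g. Starts in the blue cradle, lying across both posts (y axis along the cradle's x within 0.06 rad, up to 8 mm off centre), origin 76 mm above the desk.
- highlighter_pink: Pink highlighter, 130 mm long, 16 mm wide, 13 mm high (flat underside 2 mm above its origin). Origin under the middle of its length, which runs along its y; z up. Loose, about 25 g. Starts in the pink cradle, lying across both posts (y axis along the cradle's x within 0.06 rad, up to 8 mm off centre), origin 74 mm above the desk.
- red_cradle: red plastic cradle, fixed, holding the red marker at the start; 104 mm along its x, 40 mm in y, origin under its centre. Two end posts at x = +-45 mm, 12 mm thick, carry the pen on a seat 28 mm above the origin (76 mm above the desk), between cheeks 20 mm high and 30 mm apart. Between the posts it is open for fingers down to its 6 mm base plate.
- yellow_cradle: yellow plastic cradle, fixed, holding the yellow highlighter at the start; 104 mm along its x, 40 mm in y, origin under its centre. Two end posts at x = +-45 mm, 12 mm thick, carry the pen on a seat 28 mm above the origin (76 mm above the desk), between cheeks 20 mm high and 30 mm apart. Between the posts it is open for fingers down to its 6 mm base plate.
- blue_cradle: blue plastic cradle, fixed, holding the blue pen at the start; 104 mm along its x, 40 mm in y, origin under its centre. Two end posts at x = +-45 mm, 12 mm thick, carry the pen on a seat 28 mm above the origin (76 mm above the desk), between cheeks 20 mm high and 30 mm apart. Between the posts it is open for fingers down to its 6 mm base plate.
- pink_cradle: pink plastic cradle, fixed, holding the pink highlighter at the start; 104 mm along its x, 40 mm in y, origin under its centre. Two end posts at x = +-45 mm, 12 mm thick, carry the pen on a seat 28 mm above the origin (76 mm above the desk), between cheeks 20 mm high and 30 mm apart. Between the posts it is open for fingers down to its 6 mm base plate.
- grey_box: Low grey desk box, fixed, 120 mm in x by 236 mm in y, 48 mm high, origin under its centre, two white drawer fronts (do not open) at -x. Its top carries the four coloured cradles in a row along its y, at y = -87, -29, +29 and +87 mm, in any order; +y is its left end as the robot sees it. Stands left or right of the rack, turned up to 0.18 rad.
- wooden_rack: Wooden pen rack, fixed, empty; plinth 120 mm in x, 250 mm in y, 48 mm high, origin under its centre, +y its left end for the robot. Pale toothed rails along y at x = +-45 mm (12 mm thick, open between); pens lie across both, along x, on rail tops 76 mm above the desk. Slots at y = -87, -29, +29, +87 mm, 36 mm wide below, 50 mm at the mouth; teeth 20 mm high. Turned up to 0.18 rad.

How it is judged:
By the outcome, as a careful person would: the job done as asked, in the order asked, and still so for the second after the job is handed in, with the robot touching nothing.
It also fails if it takes over 88 s, if anything falls off the work surface, if the arm or the gripper's body presses on something with over 40 N, if the wrist force passes 120 N, or if a joint passes its speed limit or range.

## Working session

There is one attempt and no reset: what is moved stays moved. The work goes in short steps, each a Python script; the robot and the scene stay as the last script left them, time stands still between calls to the robot, and variables do not carry over. Pictures are saved under pics/ and viewed, at most 14 in all, crops included, and the job is handed in when it is done.

```bash
mkdir -p pics; ls
python3 - <<'E'
from plant import bot,kinematics,status,cams,finder
import cv2,numpy as np
for c in ("scene","top"):
    f=cams.grab_frame(c); cv2.imwrite(f"pics/{c}0.png",f[:,:,::-1])
    m=cams.camera_model(c); print(c,np.round(m["mtx"],1).tolist(),np.round(m["T"],3).tolist(),m.keys())
    for n in "marker_red highlighter_yellow pen_blue highlighter_pink red_cradle yellow_cradle blue_cradle pink_cradle grey_box wooden_rack".split():
        print(n,[(np.round(d["xyz"],3).tolist(),round(d["score"],2)) for d in finder.spot_in(n,c)[:2]])
s=status.get_state();print(s["time"],s["ee_pos"],s["tcp_rot"])
E
```

```text
pics
scene [[443.7, 0.0, 314.9], [0.0, 443.7, 244.0], [0.0, 0.0, 1.0]] [[-0.621, 0.597, -0.508, -0.012], [-0.784, -0.471, 0.405, 0.514], [0.003, 0.65, 0.76, 0.827], [0.0, 0.0, 0.0, 1.0]] dict_keys(['mtx', 'T'])
marker_red [([0.478, -0.003, 0.086], 0.71)]
highlighter_yellow [([0.481, -0.058, 0.089], 0.91), ([0.487, 0.004, 0.055], 0.68)]
pen_blue [([0.485, 0.062, 0.082], 0.49)]
highlighter_pink [([0.482, -0.113, 0.086], 0.68)]
red_cradle [([0.485, 0.003, 0.053], 0.8)]
yellow_cradle [([0.433, 0.029, 0.042], 0.51)]
blue_cradle [([0.486, 0.06, 0.058], 0.97)]
pink_cradle [([0.494, -0.109, 0.052], 0.75), ([0.483, -0.059, 0.087], 0.23)]
grey_box [([0.432, 0.026, 0.044], 0.9), ([0.479, -0.058, 0.088], 0.41)]
wooden_rack [([0.458, 0.323, 0.048], 0.98), ([0.495, -0.109, 0.056], 0.67)]
top [[478.5, 0.0, 321.1], [0.0, 478.5, 234.5], [0.0, 0.0, 1.0]] [[0.001, 0.997, -0.072, 0.426], [-1.0, 0.002, 0.009, 0.112], [0.009, 0.072, 0.997, 0.917], [0.0, 0.0, 0.0, 1.0]] dict_keys(['mtx', 'T'])
marker_red [([0.488, -0.005, 0.086], 0.57)]
highlighter_yellow [([0.488, -0.065, 0.084], 0.62)]
pen_blue [([0.482, 0.057, 0.088], 0.84), ([0.481, 0.059, 0.055], 0.44)]
highlighter_pink [([0.486, -0.115, 0.088], 0.7), ([0.472, 0.311, 0.054], 0.59)]
red_cradle [([0.486, 0.003, 0.052], 0.88)]
yellow_cradle [([0.49, -0.05, 0.053], 0.9)]
blue_cradle [([0.484, 0.058, 0.053], 0.64)]
pink_cradle [([0.487, -0.109, 0.055], 0.61)]
grey_box [([0.477, -0.03, 0.049], 0.83), ([0.484, -0.063, 0.085], 0.37)]
wooden_rack [([0.468, 0.31, 0.055], 0.91)]
1.1 [ 0.18819935 -0.59599173  0.40468987] [[ 9.53590325e-01  3.01107106e-01  4.75842395e-05]
 [ 3.01107104e-01 -9.53590326e-01  4.52469553e-05]
 [ 5.90000503e-05 -2.88191062e-05 -9.99999998e-01]]
```

View pics/top0.png

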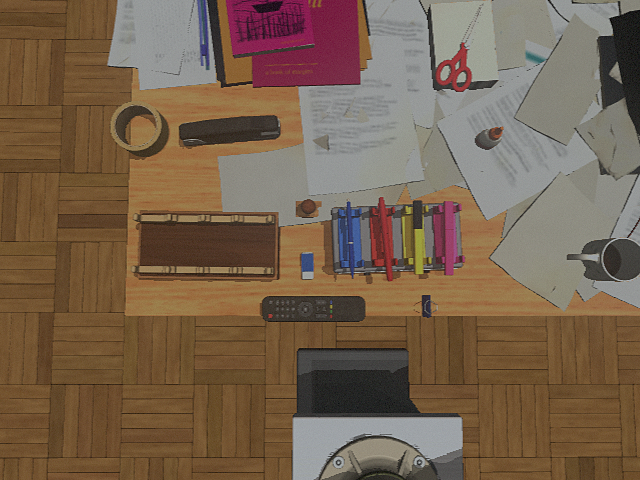

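View pics/scene0.png

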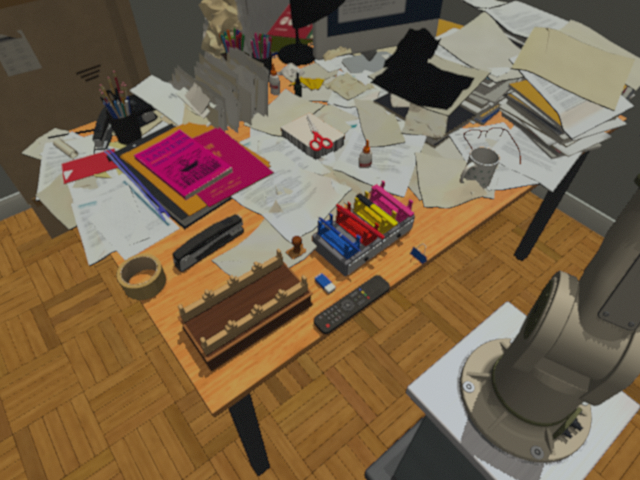

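Top view: grey box at about (395,240) px with blue, red, yellow and pink from left to right; rack at about (207,245) px. That means blue goes to the rightmost slot, then red, yellow, and pink leftmost. Open fingers (114 mm) would overlap neighbouring pens, so I'll use the 13 mm swing: open above the pens and grip with the tips. Next I'm measuring the poses.

```bash
cat > h.py <<'E'
import cv2,numpy as np
from plant import cams
def px2w(uv,z,cam="top",m=None):
    m=m or cams.camera_model(cam); uv=np.atleast_2d(uv).astype(float)
    d=np.c_[uv,np.ones(len(uv))]@np.linalg.inv(m["mtx"]).T; d=d*[1,-1,-1]
    d=d@m["T"][:3,:3].T; o=m["T"][:3,3]
    return (o+d*((z-o[2])/d[:,2:]))[:,:2]
def w2px(p,cam="top",m=None):
    m=m or cams.camera_model(cam); p=np.atleast_2d(p)
    c=(p-m["T"][:3,3])@m["T"][:3,:3]*[1,-1,-1]
    q=c@m["mtx"].T; return q[:,:2]/q[:,2:]
E
python3 - <<'E'
from h import *
im=cv2.imread("pics/top0.png")
a=cv2.resize(im[190:290,125:295],None,fx=4.7,fy=4.7,interpolation=cv2.INTER_CUBIC)
b=cv2.resize(im[190:290,320:475],None,fx=5,fy=5,interpolation=cv2.INTER_CUBIC)
cv2.imwrite("pics/a.png",a);cv2.imwrite("pics/b.png",b)
E
```

```text
(no output)
```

View pics/a.png

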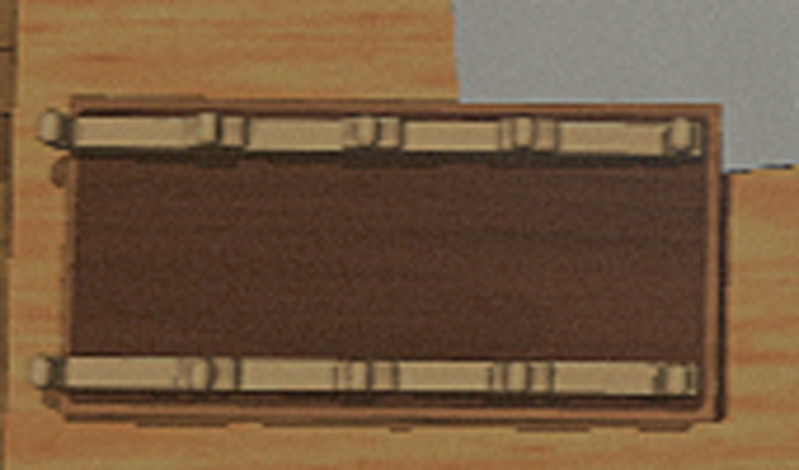

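View pics/b.png

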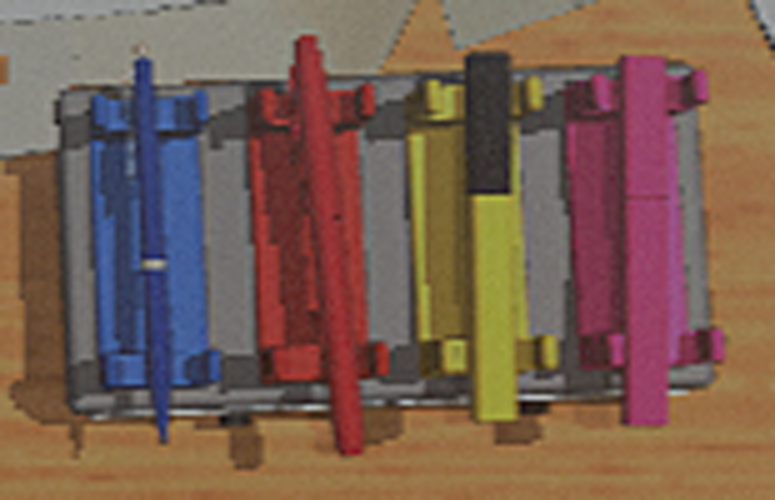

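Rack crop: tooth tops in rows at y≈131 and y≈375 crop px, evenly spaced about 158 px apart. Box crop: the ends of all four pens are clear, with red visibly skewed: (306,38) to (350,453).

```bash
cat > meas.py <<'E'
from h import *
from scipy.optimize import least_squares
R=lambda a:np.array([[np.cos(a),-np.sin(a)],[np.sin(a),np.cos(a)]])
A=np.array([[210,131],[368,131],[527,132],[203,374],[358,375],[517,377]])/4.7-.4+[125,190]
mod=np.array([[x,y,.096] for x in(.045,-.045) for y in (.058,0,-.058)])
def tw(p): return np.c_[mod[:,:2]@R(p[2]).T+p[:2],mod[:,2]]
fit=least_squares(lambda p:(w2px(tw(p))-A).ravel(),[.47,.31,0])
rack=fit.x
P=dict(blue=([143,50],[163,440],.081),red=([306,38],[350,453],.083),yellow=([488,53],[494,420],.084),pink=([643,57],[646,424],.084))
pens={}
for k,(a,b,z) in P.items():
    w=px2w(np.array([a,b])/5-.4+[320,190],z); d=w[0]-w[1]
    pens[k]=(w.mean(0),np.arctan2(d[1],d[0]),np.hypot(*d))
slots={k:R(rack[2])@[0,y]+rack[:2] for k,y in zip(("blue","red","yellow","pink"),(-.087,-.029,.029,.087))}
if __name__=="__main__":
    print("rack",rack,"res px",np.round(fit.fun,1))
    for k in pens: print(k,pens[k],slots[k])
    im=cv2.imread("pics/top0.png")
E
python3 meas.py
python3 - <<'E'
from h import *
from meas import rack,R
# predict plinth corners at z=.048 in crop a coordinates, to check vs picture
c=np.array([[x,y] for x in(.06,-.06) for y in(.125,-.125)])@R(rack[2]).T+rack[:2]
print((w2px(np.c_[c,np.full(4,.048)])-[125,190]+.4)*4.7)
from plant import kinematics
for x,y,a in((.485,.058,0),(.485,-.11,0),(.468,.40,0),(.468,.23,0)):
    for z in(.25,.33): print(kinematics.ik([x,y,z],np.array([[np.cos(a),np.sin(a),0],[np.sin(a),-np.cos(a),0],[0,0,-1]])))
E
```

```text
rack [ 0.46898843  0.30914331 -0.01123683] res px [-0.3 -0.6 -0.1 -0.2 -0.2  0.  -0.6  0.1  0.5  0.3  0.6  0.3]
blue (array([0.47894587, 0.05393284]), np.float64(0.04775063433288804), np.float64(0.1370458520003997)) [0.46801085 0.22214881]
red (array([ 0.47878365, -0.00713727]), np.float64(0.09698816020606588), np.float64(0.14608252629889096)) [0.46866257 0.28014514]
yellow (array([ 0.48186416, -0.06411791]), np.float64(0.0027860335471745126), np.float64(0.12858936113192426)) [0.46931429 0.33814148]
pink (array([ 0.48054383, -0.11788877]), np.float64(-0.009987380084133515), np.float64(0.12864008637878802)) [0.46996602 0.39613782]
[[ 75.01909344 100.69928229]
 [720.57848941 109.16195818]
 [ 62.76313942 411.53897729]
 [714.76656709 419.37230728]]
[ 0.4697306   0.3249835  -0.75727187  1.9054214   0.26170252  1.01173722
 -1.97266952]
[ 0.53125186  0.22597102 -0.80687068  1.81412046  0.17623682  1.17533878
 -1.90204165]
[ 0.53335166  0.28305071 -0.43030082  1.89417549  0.13949032  0.99345566
 -1.52903725]
[ 0.56235068  0.19248373 -0.4519509   1.8041433   0.09103849  1.16539115
 -1.48910425]
[-0.93604408  0.48417771  0.23686052  1.60003915 -0.12468803  1.07222791
 -2.23649783]
[-0.93572364  0.41038747  0.23670364  1.51467421 -0.09948826  1.22834795
 -2.25532357]
[ 0.36762642  0.5655062  -1.13827768  1.81291874  0.56593655  1.13681243
 -2.53460455]
[ 0.45435475  0.50453906 -1.26124329  1.72327812  0.49996738  1.28854599
 -2.48793107]
```

```bash
cat > act.py <<'E'
from h import *
from meas import pens,slots,rack,R
from plant import bot,status
def rot(a):
    c,s=np.cos(a+np.pi),np.sin(a+np.pi); return np.array([[c,s,0],[s,-c,0],[0,0,-1.]])
UP=.325
def pick(k,off,z,first=False):
    p,a,_=pens[k]; g=p+R(a)@[0,off]
    (bot.move_pose if first else lambda q,r:bot.servo_line(q,r,feed=.25))([*g,UP],rot(a))
    bot.servo_line([*g,z+.02],feed=.15); bot.servo_line([*g,z],feed=.05); f0=status.get_state()["ft_force"]
    bot.grab(25); s=status.get_state()
    print(k,"t",round(s["time"],1),"f",np.round(f0,1),np.round(s["ft_force"],1),"open",round(s["opening"]*85,1),"grip",round(s["grip_force"],1))
    bot.servo_line([*g,UP],feed=.12)
    s=status.get_state(); print("lifted",round(s["opening"]*85,1),round(s["grip_force"],1))
def place(k,off,z):
    g=slots[k]+R(rack[2])@[0,off]
    bot.servo_line([*g,UP],rot(rack[2]),feed=.22)
    bot.servo_line([*g,z+.015],feed=.12); bot.servo_line([*g,z+.0005],feed=.03)
    f=status.get_state()["ft_force"]; bot.open_gripper()
    bot.servo_line([*g,UP],feed=.15); s=status.get_state()
    print("placed t",round(s["time"],1),np.round(f,1),np.round(s["joint_positions"],2))
def snap(c,n): cv2.imwrite(f"pics/{n}.png",cams.grab_frame(c)[:,:,::-1])
E
python3 - <<'E'
from act import *
try:
    pick("blue",.005,.2515,True)
finally: print(status.get_state()["time"],status.get_state()["joint_positions"].round(2) if hasattr(status.get_state()["joint_positions"],"round") else status.get_state()["joint_positions"]); snap("scene","s1")
E
```

```text
blue t 5.4 f [0.4 0.9 0.4] [-1.3  0.3  2.4] open 8.3 grip 26.6
lifted 8.3 26.3
6.1583 [ 0.65  0.25 -0.95  1.83  0.22  1.17  1.24]
```

View pics/s1.png

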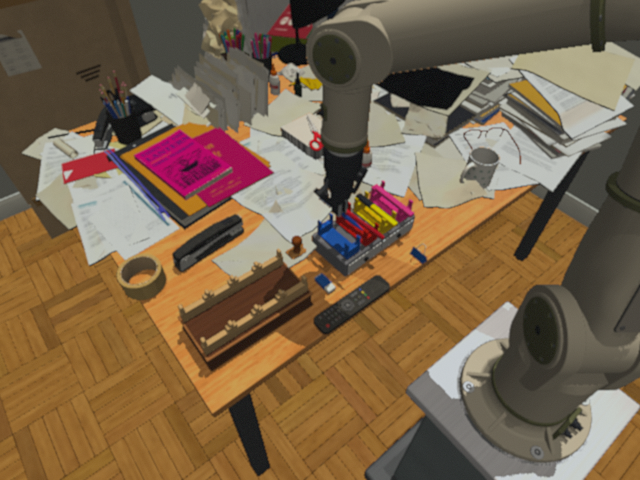

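Blue is out of its cradle and in the fingers near (345,200), with an 8.3 mm opening. I'm placing it now.

Run:
```python
from act import *
place("blue",-.005,.2515)
snap("scene","s2"); snap("top","t2"); 
im=cv2.imread("pics/t2.png"); im2=cv2.imread("pics/s2.png")
a=cv2.resize(im[180:300,120:480],None,fx=2.2,fy=2.2); b=cv2.resize(im2[170:370,170:430],None,fx=1.5,fy=1.5)
o=np.zeros((a.shape[0]+b.shape[0],a.shape[1],3),np.uint8); o[:a.shape[0]]=a; o[a.shape[0]:,:b.shape[1]]=b; cv2.imwrite("pics/c2.png",o)
```

```text
placed t 9.7 [-0.4  0.4 -1.3] [ 0.31  0.35 -0.98  1.75  0.31  1.21  0.81]
```

View pics/c2.png

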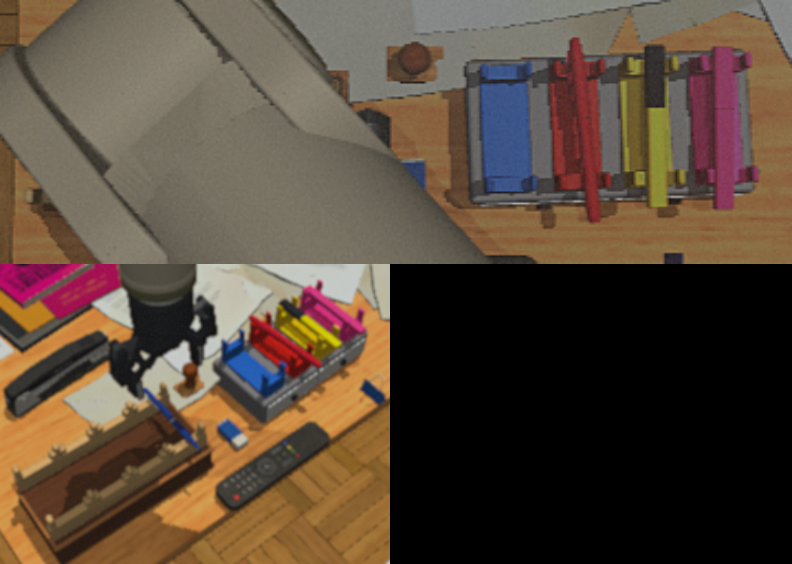

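Blue lies in the rightmost slot (around (165,415) in the composite), and the other three pens are undisturbed. Red is next.

Run:
```python
from act import *
pick("red",.004,.2520)
place("red",-.002,.2520)
p,a,_=pens["yellow"]; bot.servo_line([.48,-.03,.34],rot(a),feed=.25)
snap("top","t3"); snap("scene","s3")
im=cv2.imread("pics/t3.png"); im2=cv2.imread("pics/s3.png")
a=cv2.resize(im[180:300,120:480],None,fx=2.2,fy=2.2); b=cv2.resize(im2[170:370,170:430],None,fx=1.5,fy=1.5)
o=np.zeros((a.shape[0]+b.shape[0],a.shape[1],3),np.uint8); o[:a.shape[0]]=a; o[a.shape[0]:,:b.shape[1]]=b; cv2.imwrite("pics/c3.png",o)
```

```text
red t 12.6 f [ 0.5 -0.3  0.3] [ 0.3 -0.6  1.9] open 12.3 grip 26.7
lifted 12.2 26.4
placed t 17.4 [ 0.4  0.1 -0.6] [ 0.16  0.43 -0.96  1.68  0.37  1.24  0.68]
```

View pics/c3.png

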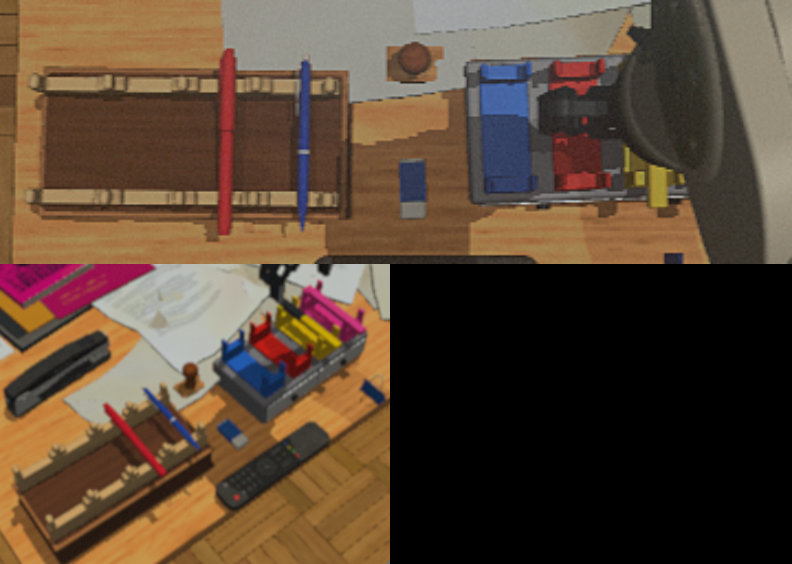

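Red and blue lie straight and centred in the two rightmost slots (columns 227 and 303; rails at rows 84 and 197). Now yellow and pink.

Run:
```python
from act import *
pick("yellow",.005,.2545)
s=status.get_state()
if s["opening"]*85<10: print("MISSED"); raise SystemExit
place("yellow",.001,.2545)
pick("pink",0,.2535)
s=status.get_state()
if s["opening"]*85<10: print("MISSED"); raise SystemExit
place("pink",.004,.2535)
bot.servo_line([.48,0,.36],feed=.25)
snap("top","t4"); snap("scene","s4")
im=cv2.imread("pics/t4.png"); im2=cv2.imread("pics/s4.png")
a=cv2.resize(im[180:300,120:480],None,fx=2.2,fy=2.2); b=cv2.resize(im2[170:370,170:430],None,fx=1.5,fy=1.5)
o=np.zeros((a.shape[0]+b.shape[0],a.shape[1],3),np.uint8); o[:a.shape[0]]=a; o[a.shape[0]:,:b.shape[1]]=b; cv2.imwrite("pics/c4.png",o)
```

```text
yellow t 20.8 f [ 0.3 -0.4  0.1] [-1.1 -0.5  2.5] open 15.0 grip 26.3
lifted 14.9 26.0
placed t 26.0 [-0.1 -0.4 -0.4] [ 0.02  0.5  -0.94  1.58  0.42  1.27  0.57]
pink t 29.7 f [-0.5  0.   0.4] [-0.7  0.2  2.1] open 14.9 grip 26.6
lifted 14.9 26.3
placed t 35.5 [-0.5  0.6 -0.3] [-0.12  0.58 -0.92  1.48  0.47  1.32  0.48]
```

View pics/c4.png

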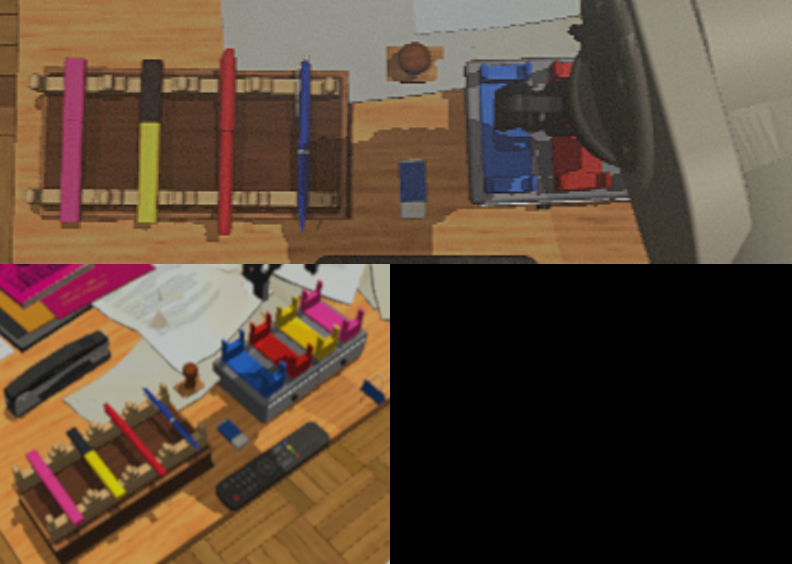

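All four pens lie flat, straight and centred between the teeth (pink 72, yellow 149, red 227, blue 303 px), and the robot is clear of everything.

```bash
python3 -c "
from plant import bot
print(bot.close_job())"
```

```text
the job is handed in; nothing more can be done
None
```

I moved all four pens to the rack in reverse order (pink, yellow, red, blue from left to right) and handed the job in at about 37 s; the last pictures show each pen flat, straight and centred in its own slot.

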